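Spacer and snap ring onto a cart-wheel axle

ROBOT

A 7-joint arm with a two-finger parallel gripper is mounted at the origin on the work surface. World frame = base frame: x ahead of the robot, y to its left, z up, the work surface at z = 0. Lengths are in m, angles in rad, forces in N, time in s.
With the tool pointing down it reaches from about 0.425 to 0.925 m from the base axis. Payload 6.8 kg.
Tool frame: the origin (TCP) lies midway between the tips of the shut fingers; the grasp point (between the pads) lies 19 mm behind it; z points along the fingers, y is the line along which they close (so a half turn about z gives the same grasp; the last joint's range is limited). The gripper opens to 85 mm and grips with 20 to 120 N. Pads are 22 mm wide; open, the fingers measure 114 mm over their backs; the gripper's body (76 mm by 85 mm) begins 54 mm behind the grasp point. The pads swing forward as they close: fully open they stand 13 mm farther back than shut.
Start: joints at [-1.352, 0.477, 0.022, 1.555, -0.011, 1.109, -0.083], TCP at [0.217, 0.639, 0.231] pointing down, gripper open.
Joint ranges: [-2.96, 2.96], [-0.34, 2.1], [-1.41, 1.46], [0.24, 2.44], [-1.37, 4.51], [0.17, 1.92], [-2.96, 2.96]. Speed limits (rad/s): [2.39, 2.39, 3.14, 3.14, 3.14, 3.14, 3.14].

INTERFACE

Orientations are given as a rotation vector (axis times angle).
In Python, from bench import r gives the robot as it stands. The module is installed in compiled form; this text tells all that it offers.
- The arm moves only by the tool apply_moves, never from a script. Its argument "rows" is a list of rows, each a list of 6 numbers: the shift along the tool's x, y, z scaled (see below), then the turn, a rotation vector about the tool's x, y, z scaled (see below). A call has 1 to 5 rows; each row is the pose to reach, as a shift and turn from the pose commanded when the call began, along the tool's axes at that moment; what a row does not reach only later rows make up. The controller multiplies each number of a shift by 0.25 m and each number of a turn by 90 degrees. A row lasts 1/8 s, in which the tool goes at most 62.5 mm and 10.7 degrees, less where a joint would pass 70% of its speed; a pose out of reach is approached as far as the arm can. A call with a number of a shift or a turn outside -1 to 1 is refused whole. A call with a gripper value outside its range is refused whole. "claw" is the opening, from 0 (shut) to 1 (fully open), set as the call begins (left out, the last holds). The fingers move at their own pace and stop on an object; "newtons" is the grip in N (left out, the last holds). Time passes only in rows, so rows that repeat a pose let the fingers close. It gives the time, the measured TCP pose, the force, the opening and the grip force at its end, in the units of the state.
- r.get_obs(): the state, without advancing time (a new reading comes with each control period).
- r.grab_frame(name): name is "side" or "top" or "wrist"; returns a dict with "pixels" (420x560x3 uint8, red, green, blue), "intrinsics" (3x3 intrinsics, pixels), "dist" ([k1, k2, p1, p2, k3] as OpenCV has them; the pictures are not rectified), "eye" and "attitude" of the camera in the world. Camera axes: x right, y up, looking along -z (the intrinsics and any distortion apply to the point x, -y, -z); pixel columns grow to the right and rows downward; lengths in m; the calibration is good to about 2 mm. A picture is of the moment at which its call begins. There is no depth.
- r.hand_in(): hands the job in; it is judged then, once.
Trained networks look in a picture, given as the dict that the camera call returned (one of the last four; its "shot" number tells which), for a name from the list of things; names that differ only in an ending like _2 or _b are one class to them, and where a whole thing is asked for, a point or a joint stands for the part that bears it (a point fixed in the world has none). Each returns a list of dicts, best first, with "conf" (0 to 1); they miss things now and then, are a little off and sometimes report something else, mostly with a low value. They report only what shows in the picture. A call takes as long as a camera call. They do not tell look-alikes from the thing itself.
- r.search_frame(picture, thing): "rect" ([left, top, width, height] in pixels, round what is visible of it).
- r.outline_of(picture, thing): "pixels" (420x560 bool, what is visible of it) and "rect" ([left, top, width, height] in pixels, round what is visible of it).
- r.landmark_of(picture, thing): "point" ([column, row] in pixels: a listed point, or the origin of a listed thing).
The state is a dict: "clock": time; "joints": joint angles; "qvel": joint speeds; "tau": joint torques, N m; "tcp_pos": TCP position; "orientation": TCP orientation; "contact_force": force on the tool from outside, world axes, zero at the start; "moment": the same for the moment, N m; "grip_width": finger opening in m; "gripper_force": force on a finger pad.
Only numpy, scipy, OpenCV 4.12 (cv2) and the standard library are available. Lean on these libraries where they do the work, as an engineer would, in place of code of your own. Each camera call takes 0.05 s, during which the arm holds its last target. There are 200 camera calls.

TASK

Take the plain round spacer sleeve out of the pocket tray and slide it down the wheel's upright axle stub until it sits on the hub, and let go of it. Then take the snap-ring pliers by both handles from their rest, squeeze them so that the ring on their tips is spread fully, and lower the open ring level over the axle end to the height of the groove just above the spacer. Finish while still holding the pliers squeezed, the spread ring centred around the groove and resting on nothing; leave the nut, the cap, the cup and the paint can where they are.

Things in the scene. Friction and masses are not known exactly. Their poses are not given: they have to be found in the camera images.
- spacer_center (a point): Spacer sleeve, loose, plain steel tube: outside diameter 40 mm, bore 29 mm, 20 mm tall, upright in one of the three tray pockets (which one varies). Point: its centre, half-way up; z is its axis. 14 mm of it stand above the tray. A hexagon nut (16 mm tall, with a hole) and a domed solid cap (19 mm tall) stand in the other two.
- tray: Black pocket tray fixed to the bench, 190 x 66 x 9 mm. Origin at the centre of its underside; x along its length. Three square pockets 45 mm wide and 6 mm deep in a row along its x, at -62, 0 and +62 mm.
- seat (a point): On the axis of the upright steel axle stub of a wheel that lies flat, fixed to the bench (tyre 150 mm across, top 50 mm above the bench; hub 48 mm across). The point is level with the hub's top face, 56 mm above the bench, where the spacer sits. The stub is 25 mm in diameter and ends 34 mm above this point, slightly chamfered. z up.
- groove (a point): Centre of the ring groove in the axle stub, on its axis, 24 mm above the seat (80 mm above the bench). The groove is 6 mm high and 21 mm in diameter; its lower edge is 1 mm above the seated spacer's top; the stub goes on 7 mm above the groove's upper edge. z up.
- rest: Plywood plier rest fixed to the bench: origin at bench height below the pliers' pivot, x towards the ring. Base 165 x 90 x 10 mm (x -138 to +28 mm); two supports reach 55 mm above the bench: one 22 x 26 mm below the pivot, one 14 mm long and 86 mm wide below the handle ends at x = -116 mm. Between them nothing stands above the base.
- pliers_grip (a point): Snap-ring pliers, loose, 0.2 kg, level on the rest; x points from handles to ring, z up. Point midway between the handles, half-way up them, 55 mm behind the pivot, 62 mm above the bench: squeeze here, a finger outside each handle. Grey handles 14 mm tall, 24 to 125 mm behind the pivot, here 54 mm apart over their outsides relaxed, 30 mm and parallel at the stop. Centre of mass 25 mm ahead.
- ring_center (a point): Centre of the steel snap ring when spread, half-way through its 3 mm: fixed to the pliers, 115 mm ahead (x) of pliers_grip, 20 mm below it. z: ring axis. The ring hangs on the pins of the bent plier tips, 16 mm below the jaws, gap towards the handles, and does not come off. Spread: round bore 31 mm, 40 mm across; relaxed: 20 mm wide inside, too small for the stub.
- handle_l (a joint): Left handle angle (rad): 0 relaxed, 0.216 squeezed to the built-in stop, ring fully spread; the right handle follows in mirror image. A spring opens the handles: at the grip point about 3 N on each starts them, 9 N reaches the stop. Grip with 30 N or so to carry the pliers; the stop takes the excess.
- nut_c (a point): Centre of the loose steel hexagon nut in the tray (36 mm across flats, 16 mm tall), to be left in its pocket.
- cap_c (a point): Centre of the loose domed steel cap in the tray (38 mm across, 19 mm tall), to be left in its pocket.
- cup: Red plastic cup, loose, 80 mm across, 100 mm tall, origin at the centre of its underside; leave alone.
- paint_can: Closed paint can, loose, 100 mm across, 120 mm tall, origin at the centre of its underside; leave alone.
There are look-alikes about, which are no part of the job. There is more than one size of the part that bears pliers_grip; the job needs the smaller.

How it is judged:
On the way, in this order (a step that is already met when the one before it is completed fails the run):
1. the spacer sits on the hub around the axle stub, let go (horizontal distance between spacer_center and seat below 0.004 m and z of spacer_center in the frame of seat between 0.007 and 0.013 m and angle between spacer_center's own z axis and vertical below 0.15 rad and contact force between the fingers and spacer below 0.1 N), for 0.2 s.
2. the ring, spread, is above the end of the axle stub (z of ring_center in the frame of groove above 0.0115 m and horizontal distance between ring_center and groove below 0.012 m and value of joint handle_l above 0.15 rad), for 0.05 s.
At the end, for the whole second after the job is handed in: Spacer on the hub, upright (4 mm off axis, 3 mm off height). Fingers hold the pliers squeezed (over 0.16 rad, 5 N); spread ring within 3 mm of the groove height, 4 mm of its axis, 0.12 rad of level; pliers press on the axle under 1.5 N, on the spacer under 1 N, not on the rest (horizontal distance between spacer_center and seat below 0.004 m and z of spacer_center in the frame of seat between 0.007 and 0.013 m and angle between spacer_center's own z axis and vertical below 0.15 rad and z of ring_center in the frame of groove between -0.003 and 0.003 m and horizontal distance between ring_center and groove below 0.004 m and angle between ring_center's own z axis and vertical below 0.12 rad and value of joint handle_l above 0.16 rad and contact force between the fingers and pliers above 5 N and contact force between pliers and axle below 1.5 N and contact force between pliers and spacer below 1 N and contact force between pliers and rest below 0.1 N); the arm keeps its last pose, push and grip.
It fails at once if the nut or the cap is moved out of place (distance of any of nut_c, cap_c from where it was at the start of the episode above 0.012 m).
It fails at once if the cup or the paint can is pushed (distance of any of cup, paint_can from where it was at the start of the episode above 0.02 m).
It also fails if it takes over 51 s, if anything falls off the work surface, if the arm or the gripper's body presses on something with over 40 N, if the wrist force passes 120 N, or if a joint passes its speed limit or range.

## Working session

There is one attempt and no reset: what is moved stays moved. The work goes in short steps, Python scripts to look and compute and a tool call to move; the robot and the scene stay as the last step left them, time stands still between calls to the robot, and variables do not carry over. Pictures are saved under pics/ and viewed, at most 10 in all, crops included, and the job is handed in when it is done.

Besides the shell and the picture viewer there is one more tool, called after "Call:" as name([rows], argument=value, ...), one row to a line, values as JSON. apply_moves: Moves the arm, as the interface text tells. Its arguments: {"type":"object","properties":{"rows":{"type":"array","items":{"type":"array","items":{"type":"number"}}},"claw":{"type":"number"},"newtons":{"type":"number"}},"required":["rows"]}

```bash
mkdir -p pics; cat > h.py <<'E'
import numpy as np, cv2
from scipy.spatial.transform import Rotation as R
from bench import r
def rot(a):
    a=np.array(a,float)
    return a if a.shape==(3,3) else (R.from_rotvec(a).as_matrix() if a.size==3 else R.from_quat(a).as_matrix())
def ray(p,uv):
    q=cv2.undistortPoints(np.array([[uv]],float),np.array(p['intrinsics']),np.array(p['dist']))[0,0]
    d=rot(p['attitude'])@np.array([q[0],-q[1],-1.]); return np.array(p['eye']),d/np.linalg.norm(d)
def at(p,uv,z):
    o,d=ray(p,uv); return o+d*(z-o[2])/d[2]
def proj(p,X):
    c=rot(p['attitude']).T@(np.array(X,float)-p['eye']); 
    return cv2.projectPoints(np.array([[c[0],-c[1],-c[2]]]),np.zeros(3),np.zeros(3),np.array(p['intrinsics']),np.array(p['dist']))[0].ravel()
def tri(a,ua,b,ub):
    A=0;B=0
    for p,u in((a,ua),(b,ub)):
        o,d=ray(p,u);M=np.eye(3)-np.outer(d,d);A=A+M;B=B+M@o
    return np.linalg.solve(A,B)
def go(pos,yaw):
    """row numbers from current measured pose to target pos with tool down, tool-x yaw"""
    o=r.get_obs();T=rot(o['orientation'])
    Rt=R.from_euler('z',yaw).as_matrix()@np.diag([1,-1,-1.])
    s=T.T@(np.array(pos)-o['tcp_pos'])/.25; t=R.from_matrix(T.T@Rt).as_rotvec()/(np.pi/2)
    return np.round(np.r_[s,t],4).tolist()
E
python3 - <<'E'
from h import *
o=r.get_obs();print({k:np.round(v,3).tolist() for k,v in o.items()})
P={}
for n in('top','side'):
    p=r.grab_frame(n);P[n]=p;cv2.imwrite(f'pics/{n}0.png',p['pixels'][:,:,::-1])
    print(n,p['eye'],p['attitude'],p['intrinsics'],p['dist'])
Z=dict(spacer_center=.013,tray=0,seat=.056,groove=.08,rest=0,pliers_grip=.062,ring_center=.042,nut_c=.011,cap_c=.0125,cup=0,paint_can=0)
for k,z in Z.items():
    for n,p in P.items():
        for d in r.landmark_of(p,k)[:4]:
            print(k,n,np.round(d['point'],1),round(d['conf'],2),np.round(at(p,d['point'],z),3))
E
```

```text
{'clock': 0.0, 'joints': [-1.352, 0.478, 0.022, 1.556, -0.012, 1.109, -0.083], 'qvel': [0.001, 0.002, 0.001, 0.0, -0.001, -0.0, -0.001], 'tau': [-0.0, -59.645, 1.607, -28.12, 0.012, 0.01, -0.0], 'tcp_pos': [0.216, 0.639, 0.23], 'orientation': [-0.511, -3.1, 0.003], 'contact_force': [-0.093, -0.13, 0.769], 'moment': [-0.019, -0.045, -0.003], 'gripper_force': 0.0, 'grip_width': 0.085}
top [0.38268963 0.03194017 0.88480804] [ 0.13305884 -0.1543329  -1.58092083] [[412.83453767   0.         272.21551326]
 [  0.         412.83453767 212.77069432]
 [  0.           0.           1.        ]] [-0.03079926  0.          0.          0.          0.        ]
side [0.44528591 0.80086311 0.5587339 ] [ 0.11575709 -1.47699724 -2.65383735] [[485.37530673   0.         283.46820862]
 [  0.         485.37530673 206.58222269]
 [  0.           0.           1.        ]] [-0.13063697  0.          0.          0.          0.        ]
spacer_center top [165.7 225.1] 0.7 [0.52  0.247 0.013]
spacer_center side [286. 312.] 0.84 [0.521 0.242 0.013]
tray side [324.9 319.6] 0.65 [0.459 0.24  0.   ]
seat top [279.6 167.
[... 654 characters left out ...]
 [ 0.594 -0.275  0.042]
ring_center top [167.1 248.2] 0.34 [0.468 0.235 0.042]
ring_center side [287.4 155.4] 0.95 [ 0.58  -0.264  0.042]
ring_center side [436.  207.9] 0.66 [ 0.252 -0.052  0.042]
nut_c top [173.5 284.3] 0.56 [0.395 0.227 0.011]
nut_c side [365.6 311.2] 0.71 [0.395 0.225 0.011]
nut_c side [320.1 313. ] 0.71 [0.468 0.237 0.011]
cap_c top [166.8 248.7] 0.49 [0.47  0.243 0.012]
cap_c side [323.8 313.9] 0.59 [0.461 0.24  0.012]
cup top [357.3 109.9] 0.85 [ 0.784 -0.181  0.   ]
cup side [164.6 284.8] 0.73 [0.744 0.187 0.   ]
cup side [202.6 184.8] 0.65 [ 0.773 -0.173  0.   ]
paint_can top [196.7 121.6] 0.55 [0.759 0.187 0.   ]
paint_can side [162.3 283.5] 0.74 [0.749 0.184 0.   ]
```

View pics/top0.png

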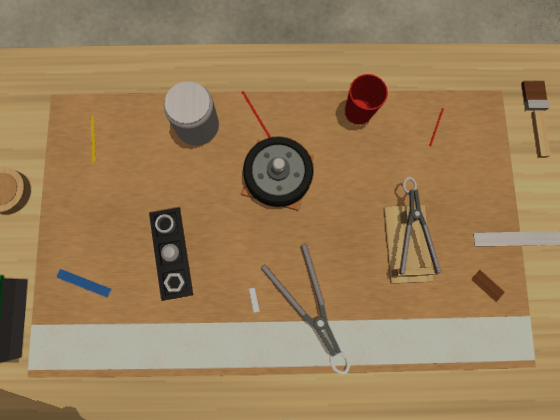

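View pics/side0.png

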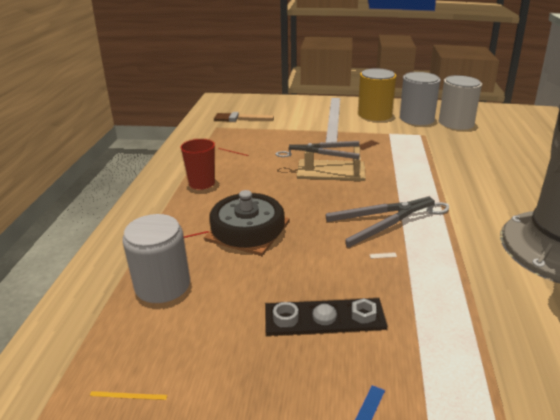

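Top view: the tray holds a sleeve (165,225), a dome cap (170,253) and a hex nut (174,283). There are two pliers: a small pair on the plywood rest (415,215) and a large pair flat on the bench (310,310). The sleeve and the pair on the rest fit the description. I'll move over the tray and confirm with the wrist camera.

```bash
python3 - <<'E'
from h import *
print(go([.37,.44,.25],3.05)); print(go([.50,.245,.22],3.29))
E
```

```text
[-0.8367, -0.558, -0.0748, -0.0, 0.0, -0.1498]
[-1.5796, -1.1298, 0.0452, -0.0, 0.0, -0.3026]
```

Call:
apply_moves([
  [-0.84,-0.56,0,0,0,-0.15],
  [-0.84,-0.56,0,0,0,-0.15],
  [-0.84,-0.56,0,0,0,-0.15],
  [-0.84,-0.56,0,0,0,-0.15],
  [-0.84,-0.56,0,0,0,-0.15],
], claw=1)

```text
clock: 1.82
tcp_pos: [0.3751, 0.4341, 0.2317]
orientation: [0.158, 3.136, -0.003]
contact_force: [-1.0, -0.4, -0.1]
grip_width: 0.0854
gripper_force: 0.0
```

```bash
python3 - <<'E'
from h import *
print(go([.50,.245,.23],3.29))
E
```

```text
[-0.573, -0.7023, 0.0089, -0.0011, 0.0012, -0.1586]
```

Call:
apply_moves([
  [-0.57,-0.7,0,0,0,-0.16],
  [-0.57,-0.7,0,0,0,-0.16],
  [-0.57,-0.7,0,0,0,-0.16],
  [-0.57,-0.7,0,0,0,-0.16],
  [-0.57,-0.7,0,0,0,-0.16],
])

```text
clock: 2.45
tcp_pos: [0.4986, 0.2489, 0.2315]
orientation: [-0.242, 3.131, -0.001]
contact_force: [-0.2, 1.0, -0.3]
grip_width: 0.0854
gripper_force: 0.0
```

```bash
python3 - <<'E'
from h import *
p=r.grab_frame('wrist');o=r.get_obs();print(o['tcp_pos'],o['orientation'],p['eye'],p['attitude'])
cv2.imwrite('pics/w1.png',p['pixels'][:,:,::-1])
for k,z in dict(spacer_center=.013,nut_c=.011,cap_c=.0125,tray=0).items():
  for d in r.landmark_of(p,k)[:3]: print(k,np.round(d['point'],1),round(d['conf'],2),np.round(at(p,d['point'],z),4))
for d in r.outline_of(p,'spacer_center')[:2]:
  m=d['pixels'].astype(np.uint8);print(d['conf'],d['rect'])
g=cv2.cvtColor(p['pixels'],cv2.COLOR_RGB2GRAY)
E
```

```text
[0.49713673 0.25148599 0.23140736] [-2.47384457e-01  3.13162413e+00  4.26020205e-04] [0.41982244 0.23539649 0.37303643] [-0.23669116 -0.27428588  1.70852765]
spacer_center [276.  198.3] 0.65 [0.5234 0.2463 0.013 ]
spacer_center [ 57.2 272.3] 0.35 [ 0.6812 -0.0492  0.013 ]
nut_c [270.   94.1] 0.8 [0.401  0.2207 0.011 ]
cap_c [275.3 148.8] 0.62 [0.4619 0.2361 0.0125]
tray [212.7 329.8] 0.66 [0.7543 0.1805 0.    ]
tray [274.9 147.9] 0.59 [0.4624 0.2355 0.    ]
0.8 [260.6, 183.2, 28.8, 27.8]
```

View pics/w1.png

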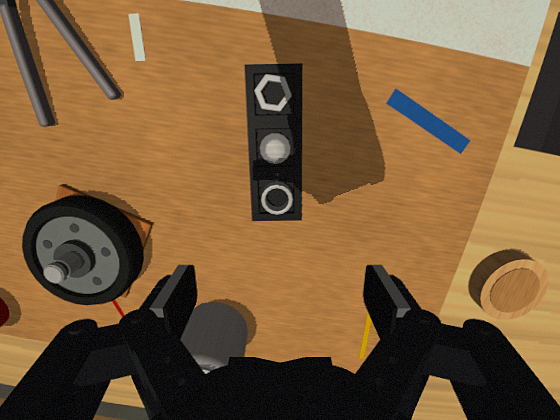

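The wrist view shows the tray confirmed: sleeve (276,199), domed cap (275,149), hex nut (272,93). The sleeve has an open round bore, so it is the right part. I'll go closer and refine.

```bash
cat >> h.py <<'E'
def circ(p,c,z,rads,w=.012,rng=.012,dark=0):
    """refine centre of a horizontal circle at height z: maximise radial gradient magnitude over given radii"""
    from scipy.optimize import minimize
    g=cv2.GaussianBlur(cv2.cvtColor(p['pixels'],cv2.COLOR_RGB2GRAY),(3,3),0).astype(np.float32)
    a=np.linspace(0,2*np.pi,90,endpoint=False)
    def smp(c,rr):
        pts=np.array([proj(p,[c[0]+rr*np.cos(t),c[1]+rr*np.sin(t),z]) for t in a],np.float32)
        return cv2.remap(g,pts[None,:,0],pts[None,:,1],cv2.INTER_LINEAR)[0]
    def f(c): return -sum(s*np.mean(smp(c,rr-.001)-smp(c,rr+.001)) for rr,s in rads)
    best=min(((f(q),tuple(q)) for q in (np.array(c[:2])+[i,j] for i in np.arange(-rng,rng+.001,.002) for j in np.arange(-rng,rng+.001,.002))))
    m=minimize(f,best[1],method='Nelder-Mead',options=dict(xatol=1e-4,initial_simplex=[best[1],np.add(best[1],[.001,0]),np.add(best[1],[0,.001])]))
    return m.x,-m.fun
E
python3 - <<'E'
from h import *
p=r.grab_frame('wrist')
for n in('wrist','top','side'):
  if n!='wrist':p=r.grab_frame(n)
  print(n,circ(p,[.522,.246],.023,[(.020,1),(.0145,-1)]),circ(p,[.522,.246],.023,[(.0145,-1)]),[np.round(at(p,d['point'],.08),4) for d in r.landmark_of(p,'groove')[:1]],circ(p,[.632,.005],.09,[(.0118,1)],rng=.01))
print(go([.523,.246,.13],3.296))
E
```

```text
wrist (array([0.52210217, 0.2462501 ]), np.float64(155.8922119140625)) (array([0.52214231, 0.2462676 ]), np.float64(82.94880676269531)) [array([0.6319, 0.0062, 0.08  ])] (array([0.62827473, 0.00599997]), np.float64(52.09971618652344))
top (array([0.5231194 , 0.24790829]), np.float64(84.62181854248047)) (array([0.52299824, 0.24817598]), np.float64(40.64970779418945)) [array([0.632, 0.013, 0.08 ])] (array([0.63051943, 0.00594341]), np.float64(26.50520896911621))
side (array([0.52177588, 0.24870239]), np.float64(65.0966567993164)) (array([0.52185564, 0.24848121]), np.float64(31.027973175048828)) [] (array([0.62856745, 0.01030063]), np.float64(16.137922286987305))
[-0.1009, -0.0419, 0.4052, 0.0, -0.0, 0.004]
```

Call:
apply_moves([
  [-0.1,-0.04,0.4,0,0,0],
  [-0.1,-0.04,0.4,0,0,0],
  [-0.1,-0.04,0.4,0,0,0],
  [-0.1,-0.04,0.4,0,0,0],
])

```text
clock: 3.55
tcp_pos: [0.5234, 0.2468, 0.1327]
orientation: [-0.251, 3.13, 0.001]
contact_force: [0.1, -0.5, -0.3]
grip_width: 0.0855
gripper_force: 0.0
```

```bash
python3 - <<'E'
from h import *
p=r.grab_frame('wrist')
print(circ(p,[.522,.246],.023,[(.020,1),(.0145,-1)],rng=.006))
c=circ(p,[.522,.246],.023,[(.020,1),(.0145,-1)],rng=.006)[0]
o=r.get_obs();print(o['tcp_pos'])
print(go([*c,.03],3.296),go([*c,.011],3.296))
E
```

```text
(array([0.52208435, 0.2463163 ]), np.float64(108.95091247558594))
[0.52364477 0.24707513 0.13325917]
[0.0077, -0.0026, 0.413, 0.0009, 0.0016, 0.0038] [0.0079, -0.0027, 0.489, 0.0009, 0.0016, 0.0038]
```

Call:
apply_moves([
  [0.008,-0.003,0.25,0,0,0],
  [0.008,-0.003,0.4,0,0,0],
  [0.008,-0.003,0.49,0,0,0],
  [0.008,-0.003,0.49,0,0,0],
  [0.008,-0.003,0.49,0,0,0],
])

```text
clock: 4.22
tcp_pos: [0.5223, 0.246, 0.0108]
orientation: [-0.251, 3.129, 0.002]
contact_force: [0.3, -0.4, 0.7]
grip_width: 0.0856
gripper_force: 0.0
```

Call:
apply_moves([
  [0,0,0,0,0,0],
  [0,0,0,0,0,0],
  [0,0,0,0,0,0],
  [0,0,0,0,0,0],
  [0,0,0,0,0,0],
], claw=0.3, newtons=30)

```text
clock: 4.85
tcp_pos: [0.5214, 0.2455, 0.0098]
orientation: [-0.251, 3.131, 0.001]
contact_force: [-1.4, -0.8, 8.2]
grip_width: 0.0387
gripper_force: 29.3
```

Call:
apply_moves([
  [0,0,-0.05,0,0,0],
  [0,0,-0.25,0,0,0],
  [0,0,-0.5,0,0,0],
  [0,0,-0.7,0,0,0],
  [0,0,-0.7,0,0,0],
])

```text
clock: 5.48
tcp_pos: [0.5236, 0.2463, 0.189]
orientation: [-0.25, 3.123, 0.007]
contact_force: [-0.3, -0.2, -1.3]
grip_width: 0.0386
gripper_force: 30.6
```

```bash
python3 - <<'E'
from h import *
o=r.get_obs();print(o['tcp_pos'],o['grip_width'],o['gripper_force'],o['contact_force'])
p=r.grab_frame('wrist');cv2.imwrite('pics/w2.png',p['pixels'][:,:,::-1])
t=np.array(o['tcp_pos']);print(p['eye'])
for z in (.010,.012,.014): print(z,circ(p,t,t[2]+z,[(.020,1),(.0145,-1)],rng=.008))
print(go([.60,.1,.21],3.296),proj(p,t))
E
```

```text
[0.52359417 0.24627888 0.18900237] 0.0385680891947396 30.55608630180359 [-0.26322127 -0.18164378 -1.28854857]
[0.44395124 0.23151714 0.32991905]
0.01 (array([0.53145243, 0.24609914]), np.float64(41.64963150024414))
0.012 (array([0.53019328, 0.24575942]), np.float64(41.85660934448242))
0.014 (array([0.52903102, 0.24502729]), np.float64(40.76410675048828))
[-0.2155, -0.6244, -0.0951, 0.0012, 0.0027, 0.0035] [282.30755969 267.22370262]
```

View pics/w2.png

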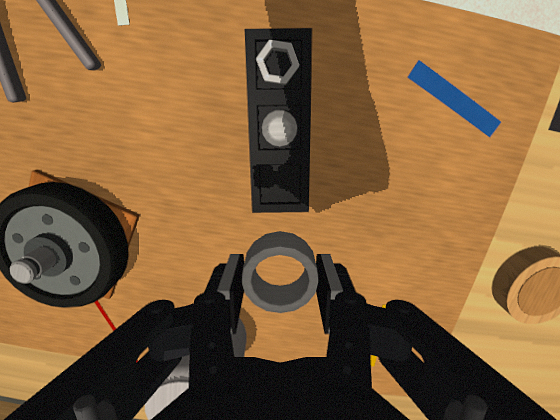

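The sleeve is held level, with its rim centred at (281,268). The cap and nut are still in their pockets, and the wheel stub is at (22,272). Next I'll view the wheel from closer.

```bash
python3 - <<'E'
from h import *
print(go([.60,.126,.19],3.22)); print(go([.69,.006,.19],3.14))
E
```

```text
[-0.2317, -0.5218, -0.0148, 0.0013, 0.0026, 0.0519]
[-0.5107, -1.0531, -0.0146, 0.0014, 0.0026, 0.1029]
```

Call:
apply_moves([
  [-0.25,-0.53,0,0,0,0.05],
  [-0.25,-0.53,0,0,0,0.05],
  [-0.25,-0.53,0,0,0,0.05],
  [-0.25,-0.53,0,0,0,0.05],
  [-0.25,-0.53,0,0,0,0.05],
])

```text
clock: 6.15
tcp_pos: [0.6024, 0.1264, 0.1829]
orientation: [0.132, -3.137, -0.001]
contact_force: [-0.8, 1.4, -0.1]
grip_width: 0.0388
gripper_force: 30.6
```

Call:
apply_moves([
  [-0.31,-0.5,0,0,0,0.05],
  [-0.31,-0.5,0,0,0,0.05],
  [-0.31,-0.5,0,0,0,0.05],
  [-0.31,-0.5,0,0,0,0.05],
  [-0.31,-0.5,0,0,0,0.05],
])

```text
clock: 6.78
tcp_pos: [0.6902, 0.0096, 0.1834]
orientation: [0.011, -3.14, -0.003]
contact_force: [-0.2, 0.6, 0.2]
grip_width: 0.0389
gripper_force: 30.6
```

```bash
python3 - <<'E'
from h import *
r.grab_frame('wrist');r.grab_frame('wrist');p=r.grab_frame('wrist');o=r.get_obs();t=np.array(o['tcp_pos'])
print(t,o['orientation'],p['eye'],p['attitude'])
cv2.imwrite('pics/w3.png',p['pixels'][:,:,::-1])
for z in (.008,.013,.018): print(z,circ(p,t,t[2]+z,[(.0145,-1)],rng=.008),circ(p,t,t[2]+z,[(.020,-1)],rng=.008))
for z,R_ in((.090,.0118),(.056,.024),(.050,.0745)):
  print('stub',z,circ(p,[.632,.006],z,[(R_,1)],rng=.01),circ(p,[.632,.006],z,[(R_,-1)],rng=.01))
E
```

```text
[0.69059227 0.00861313 0.1838109 ] [ 9.64350685e-03 -3.14107351e+00 -1.95364371e-03] [0.61098472 0.00708698 0.32537709] [-0.24748337 -0.25153608  1.56268028]
0.008 (array([0.69954842, 0.00993261]), np.float64(20.856489181518555)) (array([0.68617178, 0.009275  ]), np.float64(24.347471237182617))
0.013 (array([0.69603456, 0.00843817]), np.float64(22.58292007446289)) (array([0.68429581, 0.0093799 ]), np.float64(24.89008331298828))
0.018 (array([0.69217139, 0.00775247]), np.float64(24.35107421875)) (array([0.68217358, 0.00887557]), np.float64(24.562955856323242))
stub 0.09 (array([0.62929376, 0.00401609]), np.float64(64.22453308105469)) (array([0.63920585, 0.02270535]), np.float64(12.792577743530273))
stub 0.056 (array([ 0.64057931, -0.00663547]), np.float64(17.525196075439453)) (array([0.62985313, 0.00403761]), np.float64(30.043912887573242))
stub 0.05 (array([0.63979329, 0.01331997]), np.float64(-3.3401150703430176)) (array([0.63186332, 0.00547752]), np.float64(39.07101821899414))
```

View pics/w3.png

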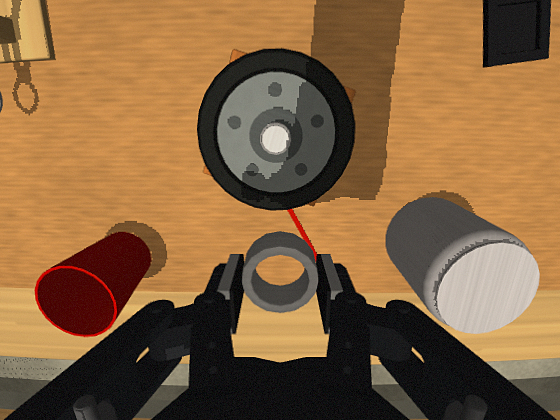

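The wheel stub end is at (275,139), the hub is concentric with it, and the held sleeve is at (281,270). Cup and can are clear. I'll zoom in on the sleeve with the model overlaid.

```bash
python3 - <<'E'
from h import *
p=r.grab_frame('wrist');t=np.array(r.get_obs()['tcp_pos'])
im=p['pixels'][215:330,215:345,::-1];S=5
im=cv2.resize(im,None,fx=S,fy=S,interpolation=cv2.INTER_CUBIC);im=cv2.convertScaleAbs(im,alpha=1.5)
for rr,z,c in((.02,.013,(0,0,255)),(.0145,.013,(0,255,0)),(.02,-.007,(255,0,0)),(.0145,-.007,(0,255,255))):
  q=np.array([(proj(p,[t[0]+rr*np.cos(a),t[1]+rr*np.sin(a),t[2]+z])-[215,215]+.5)*S for a in np.linspace(0,6.283,80)])
  cv2.polylines(im,[q.astype(np.int32)],True,c,1)
cv2.imwrite('pics/c4.png',im);print(t)
E
```

```text
[0.69073388 0.00800804 0.18388436]
```

View pics/c4.png

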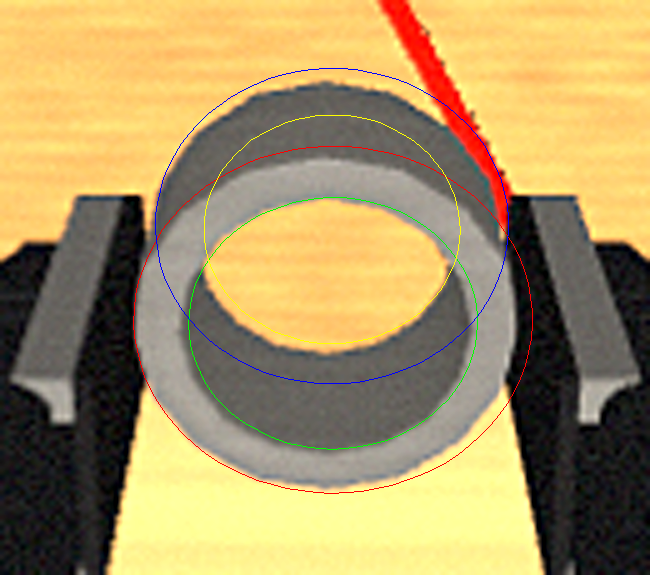

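```bash
python3 - <<'E'
from h import *
print(go([.6296,.0048,.18],3.1416)); print(go([.6296,.0048,.108],3.1416))
E
```

```text
[0.2446, -0.0115, 0.0156, 0.0006, -0.0002, 0.0035]
[0.2445, -0.0117, 0.3036, 0.0006, -0.0002, 0.0035]
```

Call:
apply_moves([
  [0.245,-0.012,0,0,0,0],
  [0.245,-0.012,0.15,0,0,0],
  [0.245,-0.012,0.3,0,0,0],
  [0.245,-0.012,0.3,0,0,0],
  [0.245,-0.012,0.3,0,0,0],
])

```text
clock: 7.6
tcp_pos: [0.6309, 0.0031, 0.1101]
orientation: [-0.005, 3.14, 0.0]
contact_force: [0.1, -0.0, -0.5]
grip_width: 0.039
gripper_force: 30.6
```

```bash
python3 - <<'E'
from h import *
for _ in range(3): p=r.grab_frame('wrist')
o=r.get_obs();t=np.array(o['tcp_pos']);print(t,o['contact_force'])
im=p['pixels'][190:330,205:355,::-1];S=4
im=cv2.convertScaleAbs(cv2.resize(im,None,fx=S,fy=S,interpolation=cv2.INTER_CUBIC),alpha=1.3)
cv2.imwrite('pics/c5.png',im)
print(circ(p,[.6296,.0045],.09,[(.0118,1)],rng=.005))
print([(np.round(proj(p,[t[0],t[1],t[2]+z])-[205,190],1)*S) for z in (.013,-.007)],go([.6296,.0048,.069],3.1416))
E
```

```text
[0.63132188 0.00288633 0.1105786 ] [ 0.19002272  0.37548048 -1.18543482]
(array([0.623992  , 0.00373223]), np.float64(21.999696731567383))
[array([308.8, 358. ]), array([307.6, 282. ])] [0.0074, 0.0076, 0.1663, 0.0002, 0.0019, 0.0019]
```

View pics/c5.png

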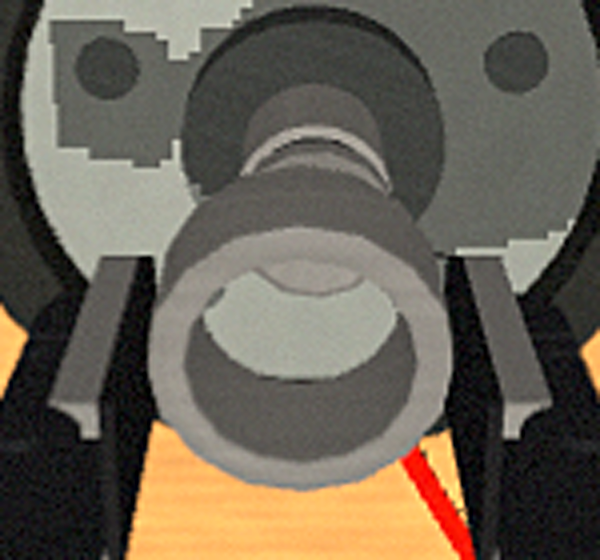

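The sleeve is above the stub: bore centre column 301, stub column about 315, stub rim through the bore at (312,296), bore bottom edge at row 380. I'll compute the offset from these.

```bash
python3 - <<'E'
from h import *
for _ in range(2): p=r.grab_frame('wrist')
o=r.get_obs();t=np.array(o['tcp_pos']);print(t)
f=lambda u,v,z: np.round(at(p,(205+u/4-.4,190+v/4-.4),z),4)
print('stub +x edge',f(312,296,.09), 'bore bottom +x edge',f(301,380,t[2]-.007),'top bore -x,+x',f(301,257,t[2]+.013),f(301,460,t[2]+.013),'outer bot -x',f(308,165,t[2]-.007))
print('groove lip y',f(241,185,.083),f(390,185,.083))
E
```

```text
[0.63083472 0.00287148 0.1100254 ]
stub +x edge [0.6403 0.0034 0.09  ] bore bottom +x edge [0.647  0.0017 0.103 ] top bore -x,+x [0.6167 0.0016 0.123 ] [0.6462 0.0017 0.123 ] outer bot -x [0.6129 0.0025 0.103 ]
groove lip y [ 0.6247 -0.0077  0.083 ] [0.6246 0.0155 0.083 ]
```

Call:
apply_moves([
  [0.011,0.0076,0,0,0,0],
  [0.011,0.0076,0.04,0,0,0],
  [0.011,0.0076,0.06,0,0,0],
  [0.011,0.0076,0.08,0,0,0],
  [0.011,0.0076,0.1,0,0,0],
])

```text
clock: 8.48
tcp_pos: [0.6272, 0.0046, 0.0833]
orientation: [0.005, -3.141, 0.0]
contact_force: [-0.6, -0.3, -0.8]
grip_width: 0.0389
gripper_force: 30.6
```

Call:
apply_moves([
  [0,0,0.02,0,0,0],
  [0,0,0.04,0,0,0],
  [0,0,0.06,0,0,0],
  [0,0,0.07,0,0,0],
  [0,0,0.078,0,0,0],
])

```text
clock: 9.1
tcp_pos: [0.6273, 0.0047, 0.0641]
orientation: [0.005, -3.142, -0.0]
contact_force: [-0.5, 0.5, -1.4]
grip_width: 0.0386
gripper_force: 30.6
```

Call:
apply_moves([
  [0,0,0.004,0,0,0],
  [0,0,0.004,0,0,0],
  [0,0,0.004,0,0,0],
  [0,0,0.004,0,0,0],
  [0,0,0.004,0,0,0],
], claw=1)

```text
clock: 9.72
tcp_pos: [0.6273, 0.0047, 0.0634]
orientation: [-0.005, 3.141, 0.0]
contact_force: [-0.1, 0.2, -0.3]
grip_width: 0.0856
gripper_force: 0.0
```

Call:
apply_moves([
  [0,0,-0.2,0,0,0],
  [0,0,-0.4,0,0,0],
  [-0.2,0,-0.6,0,0,0],
  [-0.25,0,-0.6,0,0,0],
  [-0.25,0,-0.6,0,0,0],
])

```text
clock: 10.35
tcp_pos: [0.6908, 0.0049, 0.2138]
orientation: [-0.005, 3.14, 0.0]
contact_force: [-0.0, -0.4, -0.0]
grip_width: 0.0857
gripper_force: 0.0
```

```bash
python3 - <<'E'
from h import *
for _ in range(3): p=r.grab_frame('wrist')
o=r.get_obs();t=np.array(o['tcp_pos']);print(t,o['contact_force'],o['clock'])
im=p['pixels'][0:250,130:430,::-1];cv2.imwrite('pics/c6.png',cv2.resize(im,None,fx=2,fy=2))
print(circ(p,[.629,.0045],.09,[(.0118,1)],rng=.008),'sp',circ(p,[.629,.0045],.076,[(.0195,1)],rng=.008),circ(p,[.629,.0045],.05,[(.0745,-1)],rng=.008))
print(circ(p,[.629,.0045],.056,[(.0195,1)],rng=.008),circ(p,[.629,.0045],.066,[(.0195,1)],rng=.008),circ(p,[.629,.0045],.086,[(.0195,1)],rng=.008))
print(go([.60,-.2,.2],1.4))
E
```

```text
[0.68829625 0.00478295 0.21204601] [-0.95018625  0.3682115  -0.5024431 ] 10.5
(array([0.62854202, 0.0034118 ]), np.float64(53.86946487426758)) sp (array([0.62870878, 0.00356322]), np.float64(68.27130126953125)) (array([0.62986525, 0.00642712]), np.float64(35.56613540649414))
(array([0.62985091, 0.00246084]), np.float64(48.77804946899414)) (array([0.62930309, 0.00329038]), np.float64(67.26007080078125)) (array([0.62840578, 0.0040252 ]), np.float64(42.07988357543945))
[0.3555, -0.8181, 0.0493, -0.0016, -0.0012, 1.1106]
```

View pics/c6.png

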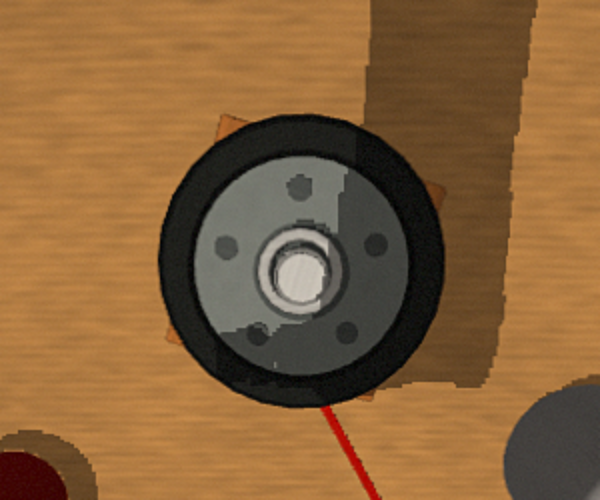

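Sleeve seated: it is concentric with the stub at (300,273) and its rim sits on the hub. On to the pliers, turning the camera to the ring side.

```bash
python3 - <<'E'
from h import *
o=r.get_obs();print(np.round(o['joints'],2))
print(go([.57,-.13,.25],2.0),go([.44,-.27,.25],.12))
E
```

```text
[-0.25  0.52  0.22  1.55 -0.12  1.09  1.57]
[0.4752, -0.5377, -0.1504, -0.0011, -0.0015, 0.7287] [0.9969, -1.0962, -0.1489, -0.0026, -0.0, 1.9255]
```

Call:
apply_moves([
  [0.3,-0.3,-0.15,0,0,0.59],
  [0.3,-0.3,-0.15,0,0,0.59],
  [0.3,-0.3,-0.15,0,0,0.59],
  [0.3,-0.3,-0.15,0,0,0.59],
  [0.3,-0.3,-0.15,0,0,0.59],
])

```text
clock: 11.12
tcp_pos: [0.6135, -0.0703, 0.25]
orientation: [-1.408, -2.806, 0.0]
contact_force: [-0.7, 0.8, -0.2]
grip_width: 0.0853
gripper_force: 0.0
```

```bash
python3 - <<'E'
from h import *
print(go([.44,-.27,.25],.12))
E
```

```text
[-0.2255, -1.034, 0.001, -0.0015, 0.0001, 1.3315]
```

Call:
apply_moves([
  [-0.22,-1.0,0,0,0,0.6],
  [-0.22,-1.0,0,0,0,0.6],
  [-0.22,-1.0,0,0,0,0.6],
  [-0.22,-1.0,0,0,0,0.6],
  [-0.22,-1.0,0,0,0,0.6],
])

```text
clock: 11.75
tcp_pos: [0.4435, -0.2685, 0.2504]
orientation: [-2.532, -1.857, 0.001]
contact_force: [1.3, 0.3, -0.4]
grip_width: 0.0857
gripper_force: 0.0
```

Call:
apply_moves([
  [0,0,0,0,0,0.73],
  [0,0,0,0,0,0.73],
  [0,0,0,0,0,0.73],
  [0,0,0,0,0,0.73],
  [0,0,0,0,0,0.73],
])

```text
clock: 12.38
tcp_pos: [0.4474, -0.2642, 0.2499]
orientation: [-3.096, -0.526, 0.002]
contact_force: [-0.4, 0.4, -0.0]
grip_width: 0.0854
gripper_force: 0.0
```

Call:
apply_moves([
  [0,0,0,0,0,0.14],
  [0,0,0,0,0,0.14],
  [0,0,0,0,0,0.14],
])

```text
clock: 12.75
tcp_pos: [0.4482, -0.2646, 0.2504]
orientation: [-3.135, -0.197, 0.001]
contact_force: [-0.5, 1.0, -0.3]
grip_width: 0.0854
gripper_force: 0.0
```

```bash
python3 - <<'E'
from h import *
for _ in range(2): p=r.grab_frame('wrist')
o=r.get_obs();t=np.array(o['tcp_pos']);print(t,o['orientation'],o['clock'],np.round(o['joints'],2))
cv2.imwrite('pics/w7.png',p['pixels'][:,:,::-1])
for k,z in dict(rest=0,pliers_grip=.062,ring_center=.042).items():
  for d in r.landmark_of(p,k)[:3]: print(k,np.round(d['point'],1),round(d['conf'],2),np.round(at(p,d['point'],z),4))
E
```

```text
[ 0.44843432 -0.26478191  0.2506163 ] [-3.13498744e+00 -1.96609903e-01  2.57325009e-04] 12.85 [-0.38  0.29  0.97  1.94 -0.28  1.05 -0.73]
rest [289.8 114.7] 0.82 [ 0.5286 -0.2688  0.    ]
pliers_grip [110.7 207.7] 0.81 [ 0.3977 -0.0677  0.062 ]
ring_center [164.6 298.1] 0.81 [ 0.2631 -0.1254  0.042 ]
ring_center [302.9  55.9] 0.64 [ 0.5914 -0.2733  0.042 ]
```

View pics/w7.png

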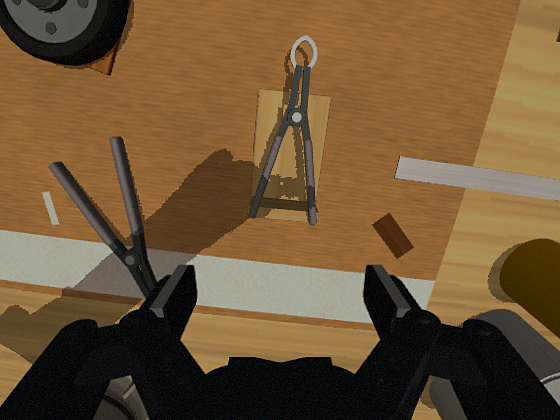

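Wrist view: pliers on the rest, pivot (297,117), ring (304,53), handle ends (252,216) and (314,222). The larger pair at (130,230) lies on the bench and is not the one needed.

```bash
python3 - <<'E'
from h import *
p=r.grab_frame('wrist')
f=lambda u,z:np.round(at(p,u,z),4)
pv=f((297,117),.070);l=f((253,216),.069);rr=f((314,222),.069);m=(l+rr)/2
ring=f((304,54),.042)
print('pivot',pv,'ends',l,rr,'mid',m,'len',np.linalg.norm(pv-m),np.linalg.norm(l-rr),'yaw',np.arctan2(*(pv-m)[[1,0]]),'ring',ring,np.linalg.norm((ring-pv)[:2]),np.arctan2(*(ring-m)[[1,0]]))
print('base corners',f((258,90),.01),f((331,97),.01),f((250,215),.01),f((321,220),.01))
a=.5*(f((258,90),.01)+f((331,97),.01))
for d in r.outline_of(p,'pliers_grip')[:3]:
  print(d['conf'],d['rect'])
  if d['rect'][0]>230:
    m=d['pixels'];ys,xs=np.nonzero(m)
    pts=np.array([f((x,y),.062)[:2] for x,y in zip(xs[::3],ys[::3])]);c=pts.mean(0);e=np.linalg.svd(pts-c,full_matrices=False)[2][0];print('pca',c,np.arctan(e[1]/e[0]))
    for row in(140,150,160,170,180,190,200):
      x=xs[ys==row];
      if len(x):print(row,x.min(),x.max(),f((x.min(),row),.062)[:2],f((x.max(),row),.062)[:2])
E
```

```text
pivot [ 0.5277 -0.2749  0.07  ] ends [ 0.4117 -0.2395  0.069 ] [ 0.4131 -0.3115  0.069 ] mid [ 0.4124 -0.2755  0.069 ] len 0.11530589750745618 0.07201360982481021 yaw 0.0052037691599958235 ring [ 0.5939 -0.2748  0.042 ] 0.06620007552865785 0.003856730189039825
base corners [ 0.553  -0.2267  0.01  ] [ 0.5562 -0.3164  0.01  ] [ 0.3912 -0.2322  0.01  ] [ 0.3961 -0.3307  0.01  ]
0.81 [49.6, 137.6, 107.2, 160.6]
0.61 [246.5, 35.6, 70.5, 189.5]
pca [ 0.50694094 -0.2733349 ] 0.00022187355108170087
140 273 310 [ 0.5002 -0.2525] [ 0.5053 -0.293 ]
150 269 311 [ 0.4889 -0.2494] [ 0.4947 -0.2957]
160 266 312 [ 0.4774 -0.2473] [ 0.4838 -0.2986]
170 263 312 [ 0.4657 -0.2451] [ 0.4726 -0.3004]
180 259 313 [ 0.4536 -0.2418] [ 0.4613 -0.3033]
190 255 314 [ 0.4413 -0.2384] [ 0.4497 -0.3063]
200 252 314 [ 0.4288 -0.2361] [ 0.4378 -0.3082]
```

```bash
python3 - <<'E'
from h import *
print(go([.4727,-.2748,.13],0))
E
```

```text
[0.0906, 0.0507, 0.4832, -0.0001, -0.0001, 0.0786]
```

Call:
apply_moves([
  [0.09,0.05,0.48,0,0,0.08],
  [0.09,0.05,0.48,0,0,0.08],
  [0.09,0.05,0.48,0,0,0.08],
  [0.09,0.05,0.48,0,0,0.08],
  [0.09,0.05,0.48,0,0,0.08],
])

```text
clock: 13.72
tcp_pos: [0.4736, -0.2754, 0.1332]
orientation: [3.141, -0.005, 0.006]
contact_force: [0.0, -0.8, 0.3]
grip_width: 0.0855
gripper_force: 0.0
```

```bash
python3 - <<'E'
from h import *
for _ in range(3): p=r.grab_frame('wrist')
o=r.get_obs();t=np.array(o['tcp_pos']);print(t,o['orientation'])
im=p['pixels'][:,:,::-1].copy()
for d,s in ((0,0),(-.055,0),(.060,-.02)):
  q=proj(p,[.5277+d,-.2744,.069+s]);cv2.drawMarker(im,tuple(int(v) for v in q),(0,0,255),0,8,1)
q=proj(p,t+[0,0,.019]);cv2.drawMarker(im,tuple(int(v) for v in q),(0,255,0),0,8,1)
cv2.imwrite('pics/w8.png',im)
for d in r.outline_of(p,'pliers_grip')[:3]:
  ys,xs=np.nonzero(d['pixels']);print(d['conf'],d['rect'])
  for row in range(100,330,20):
      x=xs[ys==row]
      if len(x): print(row,x.min(),x.max(),np.round(at(p,(x.min(),row),.064)[:2],4),np.round(at(p,(x.max(),row),.064)[:2],4))
for k,z in dict(pliers_grip=.062,ring_center=.042).items():
  for d in r.landmark_of(p,k)[:3]: print(k,np.round(d['point'],1),round(d['conf'],2),np.round(at(p,d['point'],z),4))
E
```

```text
[ 0.47333612 -0.27476957  0.13241377] [ 3.14138108 -0.00395049  0.00482212]
0.93 [227.9, 30.8, 97.1, 268.6]
100 264 287 [ 0.5635 -0.2659] [ 0.5635 -0.2815]
120 262 288 [ 0.5504 -0.2643] [ 0.5504 -0.2822]
140 261 290 [ 0.5369 -0.2633] [ 0.5368 -0.2837]
160 257 294 [ 0.5228 -0.2602] [ 0.5228 -0.2866]
180 251 301 [ 0.5083 -0.2554] [ 0.5082 -0.2919]
200 246 307 [ 0.4931 -0.2512] [ 0.4929 -0.2967]
220 242 310 [ 0.4772 -0.2475] [ 0.477  -0.2994]
240 238 315 [ 0.4606 -0.2436] [ 0.4604 -0.3038]
260 234 318 [ 0.4431 -0.2396] [ 0.4429 -0.3069]
280 231 322 [ 0.4247 -0.2361] [ 0.4245 -0.3109]
0.8 [1.6, 204.3, 131.9, 196.4]
220 41 64 [ 0.4773 -0.0874] [ 0.4773 -0.1068]
240 51 73 [ 0.4601 -0.0915] [ 0.4603 -0.1104]
260 0 81 [ 0.4413 -0.0398] [ 0.4424 -0.1131]
280 2 90 [ 0.4219 -0.0352] [ 0.4237 -0.1167]
300 22 99 [ 0.402  -0.0481] [ 0.404  -0.1204]
320 41 106 [ 0.3811 -0.0602] [ 0.3831 -0.1223]
pliers_grip [ 58.7 292.7] 0.67 [ 0.4092 -0.0835  0.062 ]
ring_center [275.3  65.2] 0.6 [ 0.5885 -0.2734  0.042 ]
```

View pics/w8.png

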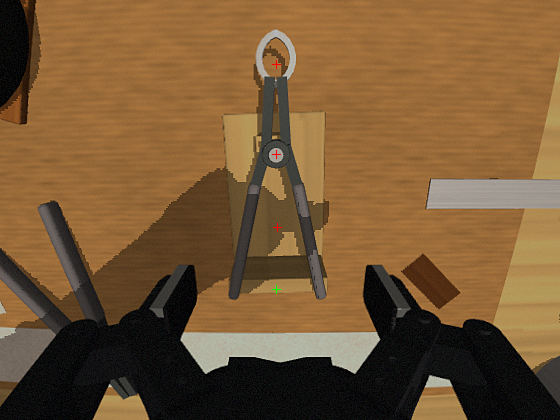

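The view shows the pliers on the rest, symmetric about column 276: pivot (276,155), ring (276,55), handles straddling the tool axis between the open fingers. Descending.

Call:
apply_moves([
  [-0.002,-0.002,0.2,0,0,0],
  [-0.002,-0.002,0.3,0,0,0],
  [-0.002,-0.002,0.365,0,0,0],
  [-0.002,-0.002,0.365,0,0,0],
  [-0.002,-0.002,0.365,0,0,0],
])

```text
clock: 14.65
tcp_pos: [0.4727, -0.2746, 0.0404]
orientation: [3.141, -0.005, 0.002]
contact_force: [-0.7, 0.3, -0.7]
grip_width: 0.0852
gripper_force: 0.0
```

Call:
apply_moves([
  [0,0,0,0,0,0],
  [0,0,0,0,0,0],
  [0,0,0,0,0,0],
  [0,0,0,0,0,0],
  [0,0,0,0,0,0],
], claw=0, newtons=40)

```text
clock: 15.28
tcp_pos: [0.4716, -0.2748, 0.0416]
orientation: [-3.141, 0.005, -0.001]
contact_force: [-7.2, 3.7, 23.7]
grip_width: 0.0285
gripper_force: 37.5
```

Call:
apply_moves([
  [0,0,0,0,0,0],
  [0,0,0,0,0,0],
  [0,0,0,0,0,0],
])

```text
clock: 15.65
tcp_pos: [0.4716, -0.2748, 0.0416]
orientation: [-3.141, 0.005, -0.001]
contact_force: [-7.0, 3.8, 23.0]
grip_width: 0.0283
gripper_force: 37.5
```

```bash
python3 - <<'E'
from h import *
p=r.grab_frame('wrist');o=r.get_obs();t=np.array(o['tcp_pos']);print(t,o['grip_width'],o['gripper_force'],o['contact_force'],o['clock'])
print(circ(p,[t[0]+.115,t[1]],.042,[(.0155,-1),(.02,1)],rng=.008))
E
```

```text
[ 0.47153325 -0.27477286  0.04162772] 0.02869206336519764 37.49852019245736 [-7.08739828  3.7635682  23.26623237] 15.7
(array([ 0.59028867, -0.27218707]), np.float64(40.18429946899414))
```

Call:
apply_moves([
  [0,0,-0.02,0,0,0],
  [0,0,-0.06,0,0,0],
  [0,0,-0.15,0,0,0],
  [0,0,-0.25,0,0,0],
  [0,0,-0.36,0,0,0],
])

```text
clock: 16.32
tcp_pos: [0.4718, -0.2738, 0.1304]
orientation: [-3.141, 0.004, 0.001]
contact_force: [1.1, -0.2, -1.7]
grip_width: 0.0278
gripper_force: 39.5
```

Call:
apply_moves([
  [0,0,0,0,0,0],
  [0,0,0,0,0,0],
])

```text
clock: 16.58
tcp_pos: [0.4717, -0.2735, 0.1289]
orientation: [-3.141, 0.004, 0.001]
contact_force: [0.2, -0.0, -2.6]
grip_width: 0.0277
gripper_force: 39.5
```

```bash
python3 - <<'E'
from h import *
p=r.grab_frame('wrist');o=r.get_obs();t=np.array(o['tcp_pos']);print(t,o['orientation'],o['grip_width'],o['gripper_force'],o['contact_force'],o['clock'])
cv2.imwrite('pics/w9.png',p['pixels'][:,:,::-1])
# 3D fit of ring: position in tool frame via joint fit x,y,z
from scipy.optimize import minimize
for z in (-.01,-.006,-.002,.0005,.003,.006,.01): print(z,circ(p,[t[0]+.115,t[1]],t[2]+z,[(.0155,-1),(.02,1)],rng=.010))
E
```

```text
[ 0.47153568 -0.27344537  0.12856002] [-3.14082219e+00  3.66308469e-03  2.29208797e-03] 0.028799148231803393 39.502009689604165 [-0.7533767   0.14116627 -1.93242286] 16.625
-0.01 (array([ 0.58294175, -0.27791601]), np.float64(25.876888275146484))
-0.006 (array([ 0.58200589, -0.2783065 ]), np.float64(32.193965911865234))
-0.002 (array([ 0.59032648, -0.27148959]), np.float64(34.80341720581055))
0.0005 (array([ 0.58951923, -0.27163521]), np.float64(39.39598846435547))
0.003 (array([ 0.58870082, -0.27173273]), np.float64(39.152278900146484))
0.006 (array([ 0.58851252, -0.27177879]), np.float64(28.691017150878906))
0.01 (array([ 0.5767982, -0.2802457]), np.float64(30.88858413696289))
```

View pics/w9.png

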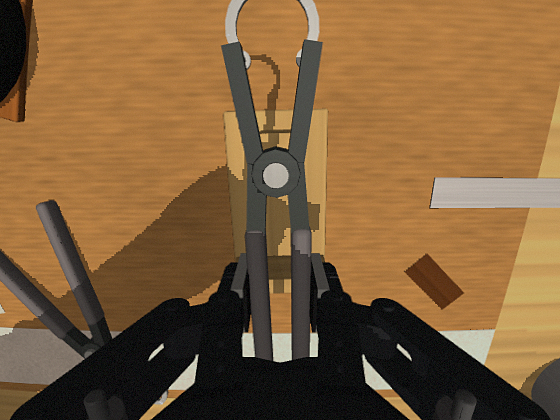

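The pliers are held squeezed and the ring is spread at (272,20), clear of the rest. Carrying them to the axle.

Call:
apply_moves([
  [0.02,-0.1,-0.04,0,0,0],
  [0.04,-0.27,-0.04,0,0,0],
  [0.06,-0.44,-0.04,0,0,0],
  [0.08,-0.6,-0.04,0,0,0],
  [0.1,-0.72,-0.04,0,0,0],
])

```text
clock: 17.25
tcp_pos: [0.4969, -0.0921, 0.1384]
orientation: [-3.141, 0.002, 0.003]
contact_force: [-0.3, -0.3, -1.9]
grip_width: 0.0277
gripper_force: 39.6
```

Call:
apply_moves([
  [0.02,-0.1,0,0,0,0],
  [0.04,-0.2,0,0,0,0],
  [0.06,-0.3,0,0,0,0],
  [0.06,-0.36,0,0,0,0],
  [0.06,-0.385,0,0,0,0],
])

```text
clock: 17.88
tcp_pos: [0.5122, 0.0025, 0.1389]
orientation: [3.141, -0.003, -0.002]
contact_force: [-0.7, -0.3, -1.7]
grip_width: 0.028
gripper_force: 39.6
```

Call:
apply_moves([
  [0,0,0,0,0,0],
  [0,0,0,0,0,0],
])

```text
clock: 18.12
tcp_pos: [0.5126, 0.001, 0.1396]
orientation: [3.141, -0.007, 0.0]
contact_force: [-0.5, 0.8, -2.6]
grip_width: 0.0282
gripper_force: 39.5
```

```bash
python3 - <<'E'
from h import *
for _ in range(2): p=r.grab_frame('wrist')
o=r.get_obs();t=np.array(o['tcp_pos']);print(t,o['orientation'],o['grip_width'],o['gripper_force'],o['contact_force'],o['clock'])
print('stub px',proj(p,[.6285,.0045,.09]),'ring px',proj(p,t+[.117,.001,.001]))
for z in (-.002,0,.002,.004): print('ring',z,circ(p,[t[0]+.117,t[1]+.001],t[2]+z,[(.0155,-1)],rng=.004),circ(p,[t[0]+.117,t[1]+.001],t[2]+z,[(.0155,-1),(.02,1)],rng=.004))
print('stub',circ(p,[.6285,.0045],.09,[(.0118,1)],rng=.006),'sp',circ(p,[.6285,.0045],.076,[(.0195,1)],rng=.006),'tyre',circ(p,[.6285,.0045],.05,[(.0745,-1)],rng=.006))
for k,z in dict(ring_center=t[2]+.001,groove=.08,seat=.056,spacer_center=.066).items():
  for d in r.landmark_of(p,k)[:2]: print(k,np.round(d['point'],1),round(d['conf'],2),np.round(at(p,d['point'],z),4))
E
```

```text
[0.51271565 0.00117176 0.13963039] [ 3.14149910e+00 -6.54474270e-03  2.61191171e-04] 0.02770255377476744 39.545071305910824 [ 0.17003209  0.82587996 -1.5478138 ] 18.225
stub px [270.75700004  52.35790982] ring px [272.77981718  25.81137551]
ring -0.002 (array([0.63125576, 0.0027334 ]), np.float64(22.263845443725586)) (array([0.6332834 , 0.00275396]), np.float64(41.236488342285156))
ring 0 (array([0.6306249 , 0.00265945]), np.float64(22.63831329345703)) (array([0.6326727 , 0.00269645]), np.float64(38.338783264160156))
ring 0.002 (array([0.62996418, 0.002608  ]), np.float64(20.13568878173828)) (array([0.62989352, 0.00263029]), np.float64(42.023101806640625))
ring 0.004 (array([0.62665803, 0.00249623]), np.float64(15.877365112304688)) (array([0.62600185, 0.00250298]), np.float64(43.7371940612793))
stub (array([0.62771731, 0.0035625 ]), np.float64(49.42351531982422)) sp (array([0.62824455, 0.00301646]), np.float64(55.96030807495117)) tyre (array([0.62995931, 0.00658783]), np.float64(30.77544403076172))
ring_center [270.8  54.3] 0.48 [0.6185 0.0031 0.1406]
ring_center [543.3 186.5] 0.43 [ 0.5593 -0.1359  0.1406]
groove [275.1  54.4] 0.71 [0.6291 0.0021 0.08  ]
seat [273.7  62.2] 0.88 [0.6283 0.0034 0.056 ]
```

Call:
apply_moves([
  [-0.008,-0.004,0.03,0,0,0],
  [-0.008,-0.004,0.08,0,0,0],
  [-0.008,-0.004,0.13,0,0,0],
  [-0.008,-0.004,0.14,0,0,0],
  [-0.008,-0.004,0.14,0,0,0],
])

```text
clock: 19.05
tcp_pos: [0.5107, 0.0028, 0.1043]
orientation: [3.141, -0.005, -0.001]
contact_force: [-0.4, -0.3, -2.7]
grip_width: 0.028
gripper_force: 39.6
```

```bash
cat > look.py <<'E'
from h import *
P={n:r.grab_frame(n) for n in('wrist','side','top')}
o=r.get_obs();t=np.array(o['tcp_pos']);print(t,o['orientation'],o['gripper_force'],o['contact_force'],o['clock'])
for z in (-.006,-.004,-.002,0,.002,.004,.006):
  print('ring',z,*[(np.round(c,4),round(float(s))) for c,s in (circ(p,[t[0]+.117,t[1]+.001],t[2]+z,[(.0155,-1),(.02,1)],rng=.006) for p in P.values())])
for z,R_ in((.09,.0118),(.076,.0195)):
  print(z,*[(np.round(c,4),round(float(s))) for c,s in (circ(p,[.6285,.004],z,[(R_,1)],rng=.006) for p in P.values())])
for n,p in P.items():
  for k in('ring_center','groove'):
    for d in r.landmark_of(p,k)[:2]: print(n,k,np.round(d['point'],1),round(d['conf'],2))
np.save('side.npy',P['side']['pixels'])
E
python3 look.py
```

```text
[0.51114257 0.00299001 0.10483606] [-3.14147572e+00  4.52810352e-03 -1.05235211e-03] 39.54685465469083 [-0.90065542 -0.07305298 -1.6276634 ] 19.2
ring -0.006 (array([0.6271, 0.0059]), 52) (array([0.6248, 0.0108]), 5) (array([0.63  , 0.0049]), 0)
ring -0.004 (array([0.628 , 0.0047]), 53) (array([ 0.6292, -0.0014]), 7) (array([0.6308, 0.0033]), 0)
ring -0.002 (array([0.6274, 0.0046]), 64) (array([0.6283, 0.002 ]), 7) (array([0.6305, 0.0033]), 0)
ring 0 (array([0.6269, 0.0046]), 69) (array([0.6273, 0.0053]), 7) (array([0.6294, 0.0036]), 0)
ring 0.002 (array([0.6269, 0.0045]), 71) (array([0.6265, 0.0089]), 8) (array([0.63  , 0.0028]), 0)
ring 0.004 (array([0.6263, 0.0045]), 73) (array([0.6256, 0.0123]), 8) (array([0.6286, 0.0033]), 0)
ring 0.006 (array([0.6257, 0.0044]), 67) (array([0.6249, 0.0157]), 8) (array([0.6278, 0.0038]), 0)
0.09 (array([0.6317, 0.003 ]), 69) (array([0.6284, 0.0116]), 12) (array([ 6.278e-01, -3.000e-04]), 0)
0.076 (array([0.6285, 0.0023]), 57) (array([0.628 , 0.0059]), 12) (array([0.6274, 0.011 ]), 0)
wrist ring_center [276.2  46.1] 0.52
wrist groove [274.7  40.4] 0.74
wrist groove [275.7  43.4] 0.52
side ring_center [243.7 186.7] 0.83
side ring_center [434.8 208.1] 0.78
side groove [246.6 201.7] 0.7
side groove [199. 182.] 0.59
top ring_center [339.6 358.2] 0.88
```

Call:
apply_moves([
  [0.003,0.002,0.0,0,0,0],
  [0.003,0.002,0.02,0,0,0],
  [0.003,0.002,0.04,0,0,0],
  [0.003,0.002,0.06,0,0,0],
  [0.003,0.002,0.06,0,0,0],
])

```text
clock: 20.12
tcp_pos: [0.5112, 0.0025, 0.089]
orientation: [3.141, -0.004, -0.002]
contact_force: [0.0, -0.4, -1.4]
grip_width: 0.0279
gripper_force: 39.6
```

Call:
apply_moves([
  [0,0,0.01,0,0,0],
  [0,0,0.02,0,0,0],
  [0,0,0.03,0,0,0],
  [0,0,0.037,0,0,0],
  [0,0,0.037,0,0,0],
])

```text
clock: 20.75
tcp_pos: [0.5115, 0.0026, 0.0802]
orientation: [3.142, -0.004, -0.0]
contact_force: [0.1, -0.4, -2.6]
grip_width: 0.0282
gripper_force: 39.6
```

```bash
python3 look.py; python3 - <<'E'
from h import *
o=r.get_obs();print(o['tcp_pos'],o['contact_force'],o['moment'])
E
```

```text
[0.511588   0.00256053 0.08032938] [-3.14153166e+00  4.28036564e-03 -5.67837139e-05] 39.513051858666586 [-0.91825674  0.4440673  -1.52204014] 20.9
ring -0.006 (array([0.6297, 0.0032]), 101) (array([ 0.6302, -0.003 ]), 18) (array([0.6373, 0.0114]), 2)
ring -0.004 (array([0.6294, 0.0032]), 92) (array([6.295e-01, 3.000e-04]), 18) (array([0.6365, 0.0113]), 2)
ring -0.002 (array([0.6294, 0.0039]), 93) (array([0.6288, 0.0035]), 18) (array([0.636 , 0.0114]), 2)
ring 0 (array([0.6292, 0.0043]), 97) (array([0.6278, 0.0069]), 18) (array([0.6353, 0.0112]), 2)
ring 0.002 (array([0.6287, 0.0043]), 97) (array([0.6271, 0.0102]), 18) (array([0.6347, 0.0114]), 2)
ring 0.004 (array([0.6283, 0.0043]), 89) (array([0.6262, 0.0133]), 18) (array([0.634 , 0.0115]), 2)
ring 0.006 (array([0.6282, 0.0044]), 80) (array([0.6255, 0.0167]), 18) (array([0.6331, 0.0116]), 2)
0.09 (array([0.6267, 0.0033]), 60) (array([0.6297, 0.0087]), 15) (array([0.6232, 0.0124]), 0)
0.076 (array([0.6289, 0.0032]), 41) (array([0.6298, 0.0019]), 13) (array([0.6366, 0.0122]), 2)
wrist groove [271.4  26.6] 0.63
side ring_center [247.9 198.7] 0.78
side ring_center [433.5 208.6] 0.6
side groove [247.6 196. ] 0.78
top ring_center [337.7 358.5] 0.63
top groove [357.6 108.6] 0.2
[0.51159152 0.00258617 0.08033167] [ 0.30248566 -0.779978   -1.68477035] [-0.00139949  0.08127775  0.02117698]
```

```bash
python3 -c "
from bench import r
print(r.hand_in())"
```

```text
the job is handed in; nothing more can be done
None
```

I handed the job in with the sleeve on the hub, the pliers still squeezed and the spread ring at groove height, about 1 mm off the axle axis by camera and with no contact felt; the result wasn't reported, and I viewed 11 pictures, one over the limit of 10.

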